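Stack the mineral trays on the turntable

TASK

Build up the stack on the turntable from the bottom, never carrying a loaded tray: silver ore into the fixed deep tray, middle-depth tray onto it with all four pins home in the sockets, vanadinite into that tray crystals up, shallow tray onto it likewise, and last the aragonite sprig upright in the shallow tray (either compartment of each tray). The sprig is brittle: never tip it over, and lower it right to the tray floor before letting go. Leave the magnet bar, streak plate, dropper bottle and quartz point where they are.

Things in the scene. Friction and masses are not known exactly. Their poses are not given: they have to be found in the camera images.
- deep_tray: Deepest of 3 cedar trays, fixed on the locked turntable (240 mm disc, top at z 36 mm). 160 (x) by 104 (y), walls 6, floor 5 mm; 10 mm partition at x=0 along y leaves two compartments, each 69 (x) by 92 mm, centred at x=+-39.5. Square corner posts 21 mm, 50 high, with sockets 11 wide, 12 deep at (+-69.5, +-41.5); walls, partition 48 high. Origin: centre of floor underside; heights from there; z up.
- middle_tray: Loose tray, plan, floor, partition and sockets as deep_tray, but posts 42, walls and partition 40 mm above the origin (centre of floor underside). Tapered pins below the 4 posts, 10 mm long, 8 thick, 4 at the tip; stands on them, origin at z 10 mm. About 0.2 kg; lift by pinching the partition from above. Seated: origin 50 mm above deep_tray's, centred, pins in its sockets; either way round.
- shallow_tray: Loose tray, plan, floor, partition and sockets as deep_tray, but posts 24, walls and partition 22 mm above the origin (centre of floor underside). Pins below as on middle_tray; it stands on them, origin at z 10 mm. About 0.15 kg; lift by pinching the partition from above. Seated: origin 42 mm above middle_tray's, centred, pins in its sockets; either way round.
- silver_ore: Lumpy dark grey stone with silver wires, 46 mm long (x), 32 mm wide (y) and 38 mm high (z), its two y sides broken nearly flat and upright, good to grip. Origin: centre of its underside. About 0.2 kg.
- vanadinite: Flat brown stone 42 mm long (x), 30 mm wide (y) and 15 mm thick with stubby six-sided red crystals standing on it, 27 mm high in all; grip the stone on its two nearly flat y sides. Origin: centre of its underside, z up through the crystals. About 0.1 kg.
- aragonite: White branching sprig on a brown stone foot: foot 38 mm long (x), 28 mm wide (y) and 18 mm high, to be gripped on its two nearly flat y sides; the branches fan out along x to +-23 mm, stay within 10 mm of the middle in y (so the fingers pass either side of them) and reach 62 mm high. Origin: centre of the foot's underside, z up. About 0.08 kg.
- magnet_bar: Bystander: plain steel bar magnet lying flat, 70 x 14 x 10 mm (x, y, z). Origin: centre of its underside. Not to be moved.
- streak_plate: Bystander: white unglazed porcelain tile lying flat, 50 x 50 x 7 mm. Origin: centre of its underside. Not to be moved.
- bottle: Bystander: small upright amber dropper bottle with black cap, 30 mm diameter, 70 mm high. Origin: centre of its underside. Not to be moved.
- quartz: Bystander: single clear six-sided quartz crystal lying on its side, 52 mm long (x), 20 mm wide, 17 mm high, pointed at +x. Origin: on its underside near the middle. Not to be moved.

How it is judged:
By the outcome, as a careful person would: the job done as asked, in the order asked, and still so for the second after the job is handed in, with the robot touching nothing.
It also fails if it takes over 144 s, if anything falls off the work surface, if the arm or the gripper's body presses on something with over 40 N, if the wrist force passes 120 N, or if a joint passes its speed limit or range.

ROBOT

A 6-joint arm with a two-finger parallel gripper is mounted at the origin on the work surface. World frame = base frame: x ahead of the robot, y to its left, z up, the work surface at z = 0. Lengths are in m, angles in rad, forces in N, time in s.
With the tool pointing down it reaches from about 0.275 to 0.825 m from the base axis. Payload 4.9 kg.
Tool frame: the origin (TCP) lies midway between the tips of the shut fingers; the grasp point (between the pads) lies 19 mm behind it (grip_point_offset is the distance from the TCP to the grasp point, in m); z points along the fingers, x is the direction in which the jaws open and shut, and the axes are right-handed (so a half turn about z gives the same grasp; the last joint's range is limited). The gripper opens to 85 mm and grips with 20 to 120 N. Pads are 22 mm wide; open, the fingers measure 114 mm over their backs; the gripper's body (76 mm by 85 mm) begins 54 mm behind the grasp point. The pads swing forward as they close: fully open they stand 13 mm farther back than shut.
Start: joints at [1.004, 0.326, -0.193, 1.052, 0, 1.437], TCP at [0.231, 0.499, 0.231] pointing down, gripper open.
Joint ranges: [-2.65, 2.65], [-0.97, 1.79], [-1.3, 1.35], [-1.93, 2.1], [-1.47, 1.37], [-3.14, 3.14]. Speed limits (rad/s): [2.57, 2.57, 3.14, 3.14, 3.14, 3.14].

INTERFACE

Orientations are given as a rotation vector (axis times angle).
In Python, from cell import * gives the robot as it stands. Calls block until the motion is done:
- movep(position, orientation): joint-space move of the TCP to a pose.
- move_l(position, velocity=0.15, rot=None, until_force=None): straight line of the TCP; rot=None keeps the orientation; velocity is the mean speed in m/s. With until_force (N) it stops when the force on the tool has changed by that much, and returns True; else False.
- set_joints(angles): joint-space move.
- let_go() and grab(newtons=None): open the fingers fully, or close them until they stop; newtons is the grip in N (None keeps the last).
- sleep(seconds).
- ik(position, orientation): joint angles nearest the present ones, or None.
- get_state(): the state.
- grab_frame(name): name is "scene" or "side" or "wrist"; returns a dict with "img" (384x512x3 uint8, red, green, blue), "fx", "fy", "cx", "cy" (pixels), "cam_to_world" (4x4, takes a point from camera to world coordinates); the wrist camera has in their place "T_tool_cam" (4x4, takes a point from camera to tool coordinates, whose origin is the TCP and whose axes are the tool frame's). Camera axes: x right, y down, z forward; pixel columns grow to the right and rows downward; lengths in m; the calibration is good to about 2 mm. The wrist camera is an equidistant fisheye: a pixel r from the principal point sees the ray r / f radians off the axis. A picture is of the moment at which its call begins: read the wrist's pose just before it. There is no depth.
A pose or a line that the arm cannot do raises MotionError and nothing moves.
- sign_off(): hands the job in, once; it reports no verdict.
Trained networks look in the newest picture that a camera, given by its name, has taken for a name from the list of things; names that differ only in an ending like _2 or _b are one class to them, and where a whole thing is asked for, a point or a joint stands for the part that bears it (a point fixed in the world has none). Each returns a list of dicts, best first, with "score" (0 to 1); they miss things now and then, are a little off and sometimes report something else, mostly with a low value. They report only what shows in the picture. A call takes as long as a camera call.
- spot_in(camera, name): "centre" ([column, row] in pixels, amid what is visible of it).
- silhouettes(camera, name): "mask" (384x512 bool, what is visible of it) and "centre" ([column, row] in pixels, amid what is visible of it).
- tip_of(camera, name): "centre" ([column, row] in pixels: a listed point, or the origin of a listed thing).
The state is a dict: "clock": time; "q": joint angles; "joint_velocities": joint speeds; "tau": joint torques, N m; "position": TCP position; "eef_rot": TCP orientation; "contact_force": force on the tool from outside, world axes, zero at the start; "wrist_torque": the same for the moment, N m; "finger_gap": opening from 0.0 (shut) to 1.0 (fully open).
Only numpy, scipy, OpenCV 4.12 (cv2) and the standard library are available. Lean on these libraries where they do the work, as an engineer would, in place of code of your own. Each camera call takes 0.05 s, during which the arm holds its last target.

## Working session

There is one attempt and no reset: what is moved stays moved. The work goes in short steps, each a Python script; the robot and the scene stay as the last script left them, time stands still between calls to the robot, and variables do not carry over. Pictures are saved under pics/ and viewed, and the job is handed in when it is done.

```bash
ls; mkdir -p pics
python3 - <<'E'
from cell import *
import cv2
print(get_state())
for n in ["scene","side","wrist"]:
    f=grab_frame(n); cv2.imwrite(f"pics/{n}0.png",f["img"][:,:,::-1])
    print(n,{k:v for k,v in f.items() if k!="img"})
E
```

```text
pics
{'clock': 0.0, 'q': array([ 1.00384107e+00,  3.26963306e-01, -1.93565382e-01,  1.05196302e+00,
       -1.18944466e-05,  1.43662012e+00]), 'joint_velocities': array([ 0.00140409, -0.00114381, -0.00059667,  0.0010101 ,  0.00031253,
        0.00190684]), 'tau': array([ 1.11826834e-03, -4.43402338e+01,  2.62440097e+01,  1.55348482e-02,
       -1.96171745e-04, -7.33300055e-06]), 'position': array([0.23034614, 0.49882604, 0.23049825]), 'eef_rot': array([ 2.64597774e+00,  1.69229008e+00, -2.40684457e-03]), 'contact_force': array([-0.32027607, -0.35720801, -0.51431511]), 'wrist_torque': array([-0.00874249, -0.04144616, -0.0019327 ]), 'finger_gap': 1.0027285804000319}
scene {'fx': 382.7758188693426, 'fy': 382.7758188693426, 'cx': 255.36288766599625, 'cy': 193.05816421656996, 'cam_to_world': array([[-0.78614935,  0.48579878, -0.38205855,  0.91797774],
       [ 0.61797285,  0.60900168, -0.49721877,  0.45853888],
       [-0.00887397, -0.62699003, -0.77897673,  0.78110753],
       [ 0.        ,  0.        ,  0.        ,  1.        ]])}
side {'fx': 410.2525771380053, 'fy': 410.2525771380053, 'cx': 257.4176369677016, 'cy': 193.97177171364882, 'cam_to_world': array([[ 0.995982  , -0.05110289,  0.07354148,  0.48083452],
       [-0.08761388, -0.72602985,  0.68205899, -0.65954523],
       [ 0.01853813, -0.68576173, -0.72758999,  0.7436247 ],
       [ 0.        ,  0.        ,  0.        ,  1.        ]])}
wrist {'fx': 297.3186396354542, 'fy': 297.3186396354542, 'cx': 252.4991382591472, 'cy': 190.33335257200673, 'T_tool_cam': array([[ 9.99999948e-01, -2.17264384e-04, -2.36330943e-04,
        -5.29990082e-04],
       [ 2.79752240e-04,  9.50877335e-01,  3.09567789e-01,
        -8.04461950e-02],
       [ 1.57463682e-04, -3.09567840e-01,  9.50877346e-01,
        -1.42752590e-01],
       [ 0.00000000e+00,  0.00000000e+00,  0.00000000e+00,
         1.00000000e+00]])}
```

View pics/scene0.png

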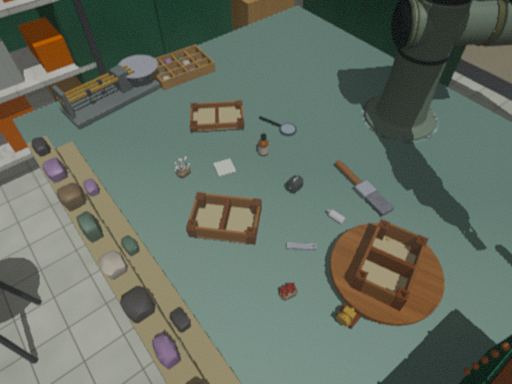

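View pics/side0.png

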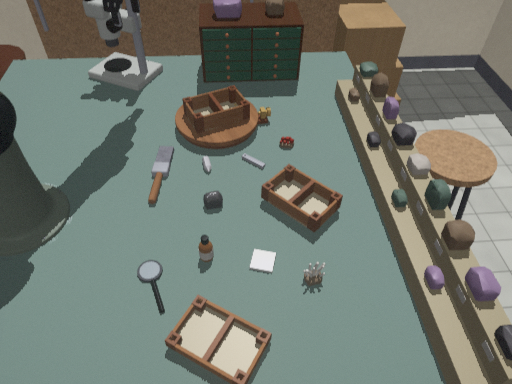

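View pics/wrist0.png

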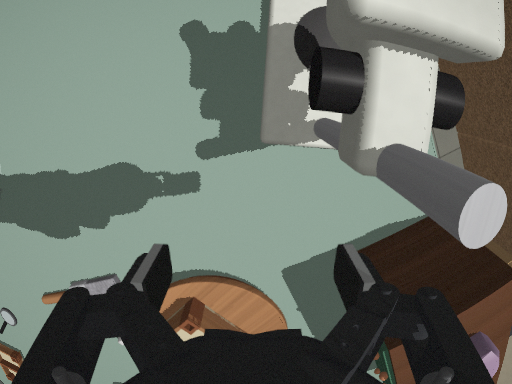

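The scene camera shows the deep tray on the turntable at about (390,262), the middle tray (225,218), the shallow tray (217,117), ore (295,184), vanadinite (288,291) and aragonite (183,168). I'll measure them next.

```bash
cat > h.py <<'E'
from cell import *
import numpy as np, cv2
from scipy.optimize import minimize
from scipy.spatial.transform import Rotation as R
def proj(f,P):
    M=np.linalg.inv(f["cam_to_world"]); p=P@M[:3,:3].T+M[:3,3]
    return np.c_[f["fx"]*p[:,0]/p[:,2]+f["cx"], f["fy"]*p[:,1]/p[:,2]+f["cy"]]
def ray(f,px):
    M=f["cam_to_world"]; d=np.array([(px[0]-f["cx"])/f["fx"],(px[1]-f["cy"])/f["fy"],1.])
    return M[:3,3],M[:3,:3]@d
def onplane(f,px,z):
    o,d=ray(f,px); return o+d*(z-o[2])/d[2]
def wframe():
    s=get_state(); f=grab_frame("wrist")
    T=np.eye(4); T[:3,:3]=R.from_rotvec(s["eef_rot"]).as_matrix(); T[:3,3]=s["position"]
    f["cam_to_world"]=T@f["T_tool_cam"]; f["fish"]=True
    return f
def wproj(f,P):
    M=np.linalg.inv(f["cam_to_world"]); p=P@M[:3,:3].T+M[:3,3]
    r=np.hypot(p[:,0],p[:,1]); th=np.arctan2(r,p[:,2]); k=th/np.maximum(r,1e-9)
    return np.c_[f["fx"]*k*p[:,0]+f["cx"], f["fy"]*k*p[:,1]+f["cy"]]
def wonplane(f,px,z):
    u=np.array([(px[0]-f["cx"])/f["fx"],(px[1]-f["cy"])/f["fy"]]); r=np.linalg.norm(u)
    d=np.r_[u*np.sin(r)/max(r,1e-9),np.cos(r)]; M=f["cam_to_world"]; d=M[:3,:3]@d; o=M[:3,3]
    return o+d*(z-o[2])/d[2]
def save(f,name,pts=(),scale=1):
    im=f["img"][:,:,::-1].copy()
    for p in pts: cv2.circle(im,(int(round(p[0])),int(round(p[1]))),2,(0,255,0),-1)
    cv2.imwrite("pics/"+name,im)
def down(yaw):  # tool x axis at yaw in world, z down
    c,s=np.cos(yaw),np.sin(yaw)
    return R.from_matrix(np.array([[c,s,0],[s,-c,0],[0,0,-1.]])).as_rotvec()
E
python3 - <<'E'
from h import *
import pickle
fr={n:grab_frame(n) for n in ["scene","side"]}
out={}
for o in ["deep_tray","middle_tray","shallow_tray","silver_ore","vanadinite","aragonite","magnet_bar","streak_plate","bottle","quartz"]:
    for n in fr:
        a=silhouettes(n,o)[:2]; t=tip_of(n,o)[:2]
        out[o,n]=(a,t)
        print(o,n,[(round(x["score"],2),np.round(x["centre"]),x["mask"].sum()) for x in a],[(round(x["score"],2),np.round(x["centre"],1)) for x in t],
          [np.round(onplane(fr[n],x["centre"],.036 if o=="deep_tray" else 0.01 if "tray" in o else 0),3) for x in t[:1]])
pickle.dump((fr,out),open("d.pkl","wb"))
print(get_state()["clock"])
E
```

```text
deep_tray scene [(0.71, array([384., 276.]), np.int64(9179))] [(0.72, array([384. , 272.2]))] [array([0.472, 0.325, 0.036])]
deep_tray side [(0.83, array([218., 116.]), np.int64(3762))] [(0.55, array([217.6, 117.3]))] [array([0.465, 0.313, 0.036])]
middle_tray scene [(0.81, array([223., 218.]), np.int64(3155))] [(0.55, array([222.3, 225.5]))] [array([ 0.665, -0.004,  0.01 ])]
middle_tray side [(0.71, array([299., 197.]), np.int64(2990))] [(0.6, array([299. , 204.5]))] [array([ 0.652, -0.014,  0.01 ])]
shallow_tray scene [(0.79, array([219., 120.]), np.int64(1475))] [(0.91, array([218.1, 116.5]))] [array([ 0.442, -0.344,  0.01 ])]
shallow_tray side [(0.57, array([219., 338.]), np.int64(5490))] [(0.6, array([218.6, 342.3]))] [array([ 0.451, -0.338,  0.01 ])]
silver_ore scene [(0.53, array([293., 184.]), np.int64(205))] [(0.62, array([293.6, 187.1]))] [array([0.443, 0.007, 0.   ])]
silver_ore side [] [(0.56, array([214.7, 206.3]))] [array([0.449, 0.004, 0.   ])]
vanadinite scene [(0.55, array([289., 293.]), np.int64(213))] [(0.8, array([286.3, 292.5]))] [array([0.653, 0.219, 0.   ])]
va
[... 705 characters left out ...]
0.5, 168.4]))] [array([ 0.556, -0.169,  0.   ])]
streak_plate side [(0.74, array([261., 260.]), np.int64(479))] [(0.81, array([259. , 261.8]))] [array([ 0.542, -0.163,  0.   ])]
bottle scene [(0.66, array([263., 147.]), np.int64(215))] [(0.7, array([384.2, 269.4])), (0.6, array([266.5, 151.7]))] [array([0.445, 0.314, 0.   ])]
bottle side [(0.86, array([207., 249.]), np.int64(304))] [(0.73, array([207.7, 257.9]))] [array([ 0.432, -0.144,  0.   ])]
quartz scene [] [(0.56, array([337.6, 215.5]))] [array([0.419, 0.144, 0.   ])]
quartz side [(0.74, array([216., 115.]), np.int64(3741)), (0.4, array([205., 161.]), np.int64(87))] [(0.58, array([203.5, 165.2]))] [array([ 0.422,  0.152, -0.   ])]
2.25
```

```bash
cat >> h.py <<'E'
def hullmask(pts,shape=(384,512),ss=4):
    h=cv2.convexHull((pts*ss).astype(np.float32).reshape(-1,1,2)).astype(np.int32)
    m=np.zeros((shape[0]*ss,shape[1]*ss),np.uint8); cv2.fillConvexPoly(m,h,255)
    return cv2.resize(m,(shape[1],shape[0]),interpolation=cv2.INTER_AREA)/255.
def boxpts(L,W,H,z0=0.):
    return np.array([[sx*L/2,sy*W/2,z] for sx in(-1,1) for sy in(-1,1) for z in (z0,H)])
def place(P,x,y,yaw,z):
    c,s=np.cos(yaw),np.sin(yaw); return P@np.array([[c,s,0],[-s,c,0],[0,0,1]])+[x,y,z]
def fit(frames,masks,P,z,x0):
    def cost(v):
        c=0
        for f,m in zip(frames,masks):
            q=(wproj if f.get("fish") else proj)(f,place(P,v[0],v[1],v[2],z)); h=hullmask(q)
            c+=1-np.minimum(h,m).sum()/np.maximum(h,m).sum()
        return c
    best=None
    for y in (x0[2] if np.ndim(x0[2]) else [x0[2]]):
        s0=np.array([x0[0],x0[1],y])
        r=minimize(cost,s0,method="Nelder-Mead",options=dict(initial_simplex=np.array([s0,s0+[.01,0,0],s0+[0,.01,0],s0+[0,0,.2]]),xatol=1e-4,fatol=1e-4))
        if best is None or r.fun<best.fun: best=r
    return best.x,best.fun
E
cat > fit0.py <<'E'
from h import *
import pickle
fr,out=pickle.load(open("d.pkl","rb"))
dims={"deep_tray":(.16,.104,.05,0,.036),"middle_tray":(.16,.104,.042,0,.01),"shallow_tray":(.16,.104,.024,0,.01),"silver_ore":(.046,.032,.038,0,0),"vanadinite":(.042,.03,.027,0,0),"aragonite":(.04,.028,.06,0,0)}
res={}
for o,(L,W,H,z0,z) in dims.items():
    for cams in (["scene"],["side"],["scene","side"]):
        cams=[c for c in cams if out[o,c][0]]
        if not cams: continue
        t=out[o,cams[0]][1][0]["centre"]; p=onplane(fr[cams[0]],t,z)
        x,c=fit([fr[c] for c in cams],[out[o,c][0][0]["mask"].astype(float) for c in cams],boxpts(L,W,H,z0),z,(p[0],p[1],np.arange(0,np.pi,np.pi/6)))
        print(o,cams,np.round(x[:2],4),round(np.degrees(x[2])%180,1),round(c,3))
    res[o]=x
for n in fr:
    im=cv2.resize(fr[n]["img"][:,:,::-1],None,fx=3,fy=3,interpolation=cv2.INTER_CUBIC)
    for o,(L,W,H,z0,z) in dims.items():
        q=(proj(fr[n],place(boxpts(L,W,H,z0),*res[o],z))+.5)*3
        q=q.astype(int)
        for i in range(8):
            for j in range(i):
                if bin(i^j).count("1")==1: cv2.line(im,tuple(map(int,q[i])),tuple(map(int,q[j])),(0,255,0),1)
    cv2.imwrite(f"pics/{n}_fit_big.png",im)
a=cv2.imread("pics/scene_fit_big.png")
cv2.imwrite("pics/a1.png",a[280:880,500:1300]); cv2.imwrite("pics/a2.png",a[600:1000,840:1400])
b=cv2.imread("pics/side_fit_big.png")
cv2.imwrite("pics/b1.png",b[230:830,460:1150]);
E
python3 fit0.py
```

```text
deep_tray ['scene'] [0.4988 0.3486] 131.8 0.443
deep_tray ['side'] [0.4503 0.2657] 151.9 0.361
deep_tray ['scene', 'side'] [0.4778 0.302 ] 145.2 0.911
middle_tray ['scene'] [ 0.6537 -0.0037] 133.1 0.024
middle_tray ['side'] [ 0.6563 -0.0053] 132.5 0.046
middle_tray ['scene', 'side'] [ 0.6541 -0.0046] 133.4 0.085
shallow_tray ['scene'] [ 0.4517 -0.3333] 146.8 0.056
shallow_tray ['side'] [ 0.4531 -0.3383] 146.6 0.016
shallow_tray ['scene', 'side'] [ 0.452  -0.3371] 146.7 0.11
silver_ore ['scene'] [0.4407 0.0119] 33.7 0.364
silver_ore ['scene'] [0.4407 0.0119] 33.7 0.364
vanadinite ['scene'] [0.6506 0.2243] 29.9 0.429
vanadinite ['side'] [0.6555 0.2204] 67.5 0.345
vanadinite ['scene', 'side'] [0.6536 0.2215] 170.1 0.816
aragonite ['scene'] [ 0.6514 -0.2022] 64.4 0.511
aragonite ['side'] [ 0.6473 -0.2207] 54.9 0.392
aragonite ['scene', 'side'] [ 0.6483 -0.2147] 159.6 0.955
```

View pics/a1.png

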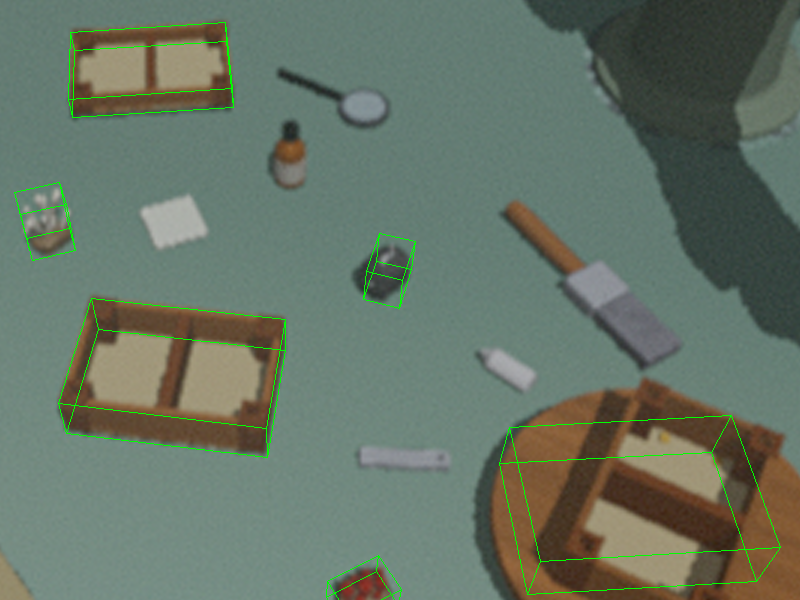

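View pics/a2.png

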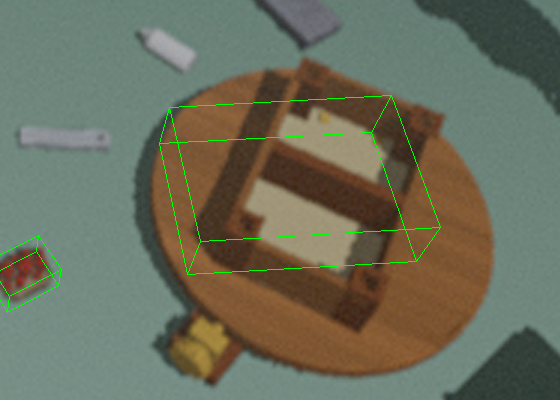

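View pics/b1.png

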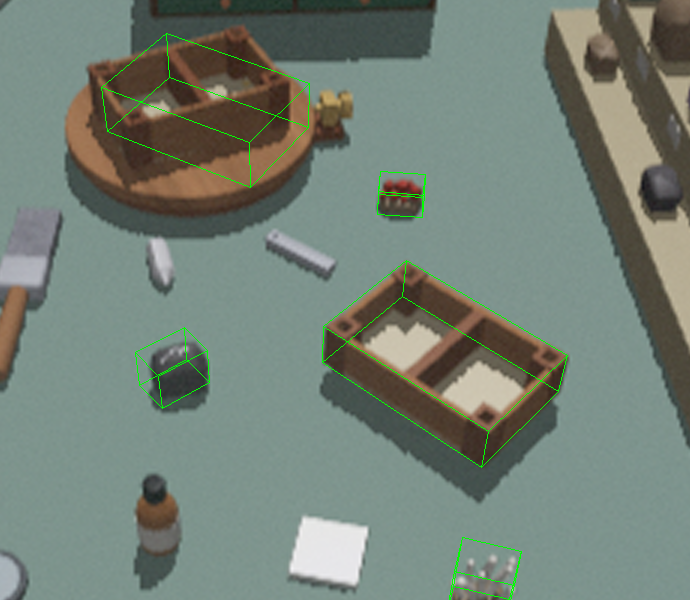

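Run:
```python
from h import *
import pickle
W={}
for k,(x,y,z,yaw) in {"deep":(.465,.315,.25,65),"ore":(.445,.006,.16,35)}.items():
    movep([x,y,z],down(np.radians(yaw))); sleep(.3)
    f=wframe(); W[k]=f; save(f,f"w_{k}.png")
    nm={"deep":"deep_tray","ore":"silver_ore"}[k]
    f["sil"]=silhouettes("wrist",nm)[:2]; f["tip"]=tip_of("wrist",nm)[:2]
    print(k,[(s["score"],s["centre"],s["mask"].sum()) for s in f["sil"]],f["tip"],get_state()["clock"],get_state()["q"])
pickle.dump(W,open("w.pkl","wb"))
```

```text
deep [(0.68, [135.6, 185.2], np.int64(405)), (0.67, [256.0, 148.7], np.int64(27531))] [{'centre': [256.1, 152.9], 'score': 0.71}] 3.8417 [ 4.64778256e-01  3.36426374e-01 -1.29137532e-01  1.10523415e+00
  2.61571123e-05  9.00342623e-01]
ore [(0.77, [251.4, 174.1], np.int64(1435)), (0.21, [174.0, 270.2], np.int64(306))] [{'centre': [254.4, 170.9], 'score': 0.81}] 5.5167 [-1.51944670e-01  2.01805198e-01 -5.61316192e-01  8.07635083e-01
  1.57955396e-05  8.07252508e-01]
```

View pics/w_deep.png

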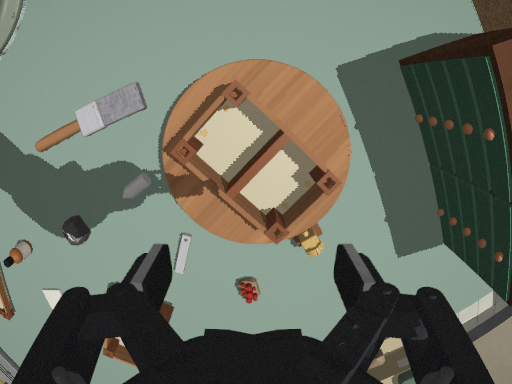

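View pics/w_ore.png

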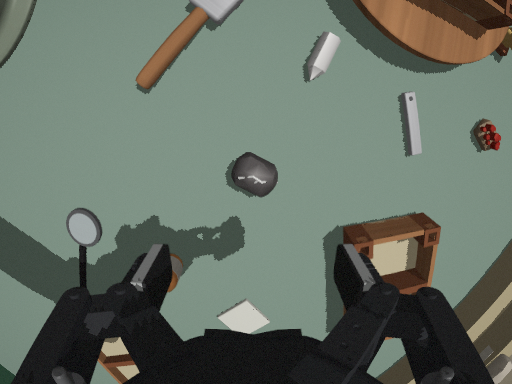

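Deep tray sockets sit near (237,93), (187,149), (330,182) and (277,232) in the wrist view, and the ore is at (254,174) with its long axis tilted. I'll zoom in to refine these.

Run:
```python
from h import *
import pickle
from scipy.optimize import least_squares
W=pickle.load(open("w.pkl","rb"))
f=W["deep"]
px=np.array([[237,93],[187,149],[277,232],[330,182]],float)
w=np.array([wonplane(f,p,.086) for p in px]); print(w)
loc=np.array([[.0695,.0415],[.0695,-.0415],[-.0695,-.0415],[-.0695,.0415]])
def rf(v,s): return (wproj(f,place(np.c_[s*loc[:,0],loc[:,1],np.full(4,.05)],v[0],v[1],v[2],.036))-px).ravel()
for s in (1,-1):
    rs=[least_squares(rf,[.47,.31,y],args=(s,)) for y in np.radians([0,90,180,270])]
    r=min(rs,key=lambda r:r.cost); print(s,r.x,np.degrees(r.x[2]),r.cost,r.fun.round(1))
    if s==1 or r.cost<b.cost: b=r;bs=s
P=[]
for a in np.linspace(-.08,.08,60): P+=[[a,.052,.048],[a,-.052,.048]]
for a in np.linspace(-.052,.052,40): P+=[[.08,a,.048],[-.08,a,.048],[.005,a,.048],[-.005,a,.048]]
for sx in(-1,1):
  for sy in (-1,1):
    for t in np.linspace(-.0055,.0055,8):
      for e in (-.0055,.0055): P+=[[sx*.0695+t,sy*.0415+e,.05],[sx*.0695+e,sy*.0415+t,.05]]
q=wproj(f,place(np.array(P),*b.x,.036))
im=cv2.resize(f["img"][60:260,140:380,::-1],None,fx=3,fy=3,interpolation=cv2.INTER_CUBIC)
raw=im.copy()
for p in q: cv2.circle(im,(int((p[0]-140+.5)*3),int((p[1]-60+.5)*3)),0,(0,255,0),-1)
cv2.imwrite("pics/deepz.png",im);cv2.imwrite("pics/deepraw.png",raw)
g=W["ore"]; m=g["sil"][0]["mask"]
print("ore: ",cv2.minAreaRect(np.argwhere(m)[:,::-1].astype(np.float32)))
im=cv2.resize(g["img"][130:220,200:310,::-1],None,fx=6,fy=6,interpolation=cv2.INTER_CUBIC);cv2.imwrite("pics/orez.png",im)
```

```text
[[0.38092924 0.33658911 0.086     ]
 [0.41060564 0.26349622 0.086     ]
 [0.53916935 0.31141234 0.086     ]
 [0.5089035  0.38850114 0.086     ]]
1 [0.46298933 0.32260812 3.53950371] 202.79862393111694 11221.862556027258 [-53.   62.1  48.4 -53.2  53.1 -48.1 -51.8  52.8]
-1 [0.45999878 0.32493571 0.3741677 ] 21.438229883843366 4.625027734499029 [ 1.1 -1.3 -2.1  0.9  0.5  0.4  0.6  0.3]
ore:  ((254.75416564941406, 174.0155792236328), (45.77649688720703, 36.074615478515625), 30.068584442138672)
```

View pics/deepz.png

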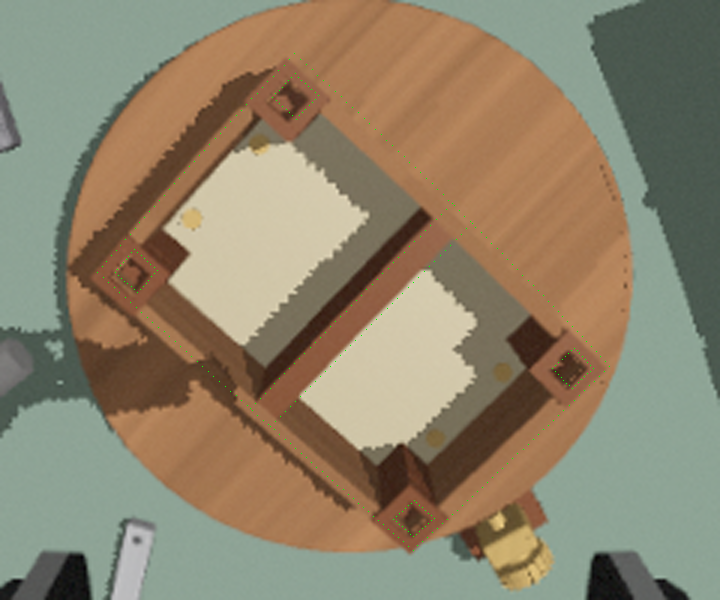

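View pics/orez.png

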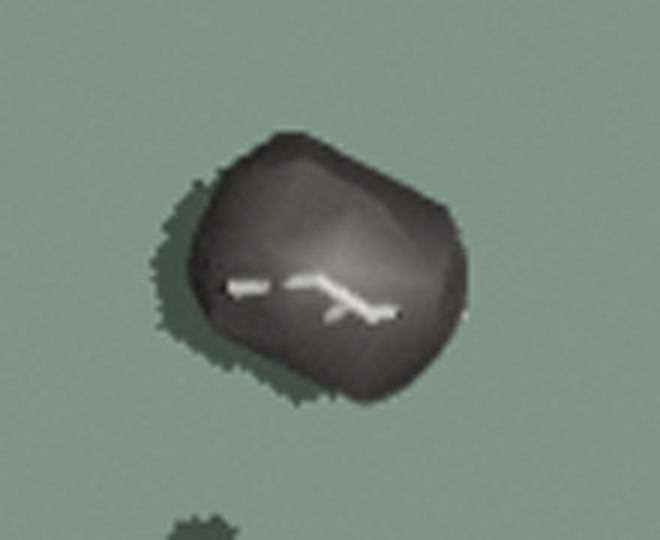

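```bash
cat >> h.py <<'E'
DEEP=(0.460,0.325,0.374)
def loc(T,lx,ly):
    c,s=np.cos(T[2]),np.sin(T[2]); return T[0]+c*lx-s*ly, T[1]+s*lx+c*ly
def st(tag=""):
    s=get_state(); print(tag,"t%.2f pos%s F%s gap%.3f"%(s["clock"],np.round(s["position"],4),np.round(s["contact_force"],1),s["finger_gap"])); return s
E
python3 - <<'E'
from h import *
import pickle
g=pickle.load(open("w.pkl","rb"))["ore"]
m=g["sil"][0]["mask"]
from scipy.optimize import minimize
x,c=fit([g],[m.astype(float)],boxpts(.046,.032,.036),0,(.445,.006,np.radians([0,10,20])))
p=wonplane(g,(254.75,174.0),.02)
print(x,np.degrees(x[2]),c,p)
yaw=np.radians(98)
c0=(p[:2]+x[:2])/2 ; print(c0)
movep([*c0,.12],down(yaw)); move_l([*c0,.018],.12); st()
grab(40); sleep(.2); st("grabbed")
f=wframe(); save(f,"w_grab1.png")
move_l([*c0,.12],.15); st("up")
E
```

```text
[0.44464081 0.01076007 0.32349952] 18.535156997013402 0.27115098410725047 [0.44356406 0.01124701 0.02      ]
[0.44410244 0.01100354]
 t7.53 pos[0.4446 0.0109 0.0184] F[ 0.3 -0.1  0.2] gap0.995
grabbed t8.28 pos[0.4444 0.0109 0.0185] F[-1.   0.1  4.9] gap0.362
up t9.16 pos[0.4434 0.0111 0.1193] F[ 0.7 -0.8 -1.9] gap0.359
```

View pics/w_grab1.png

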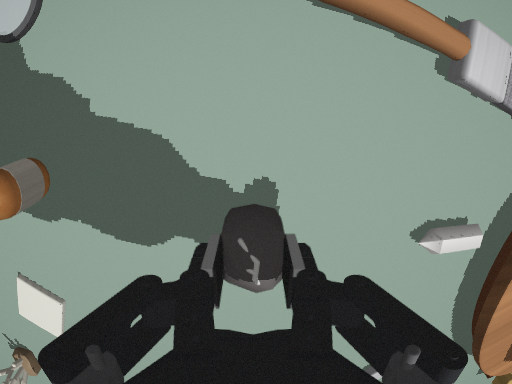

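The wrist view shows the ore held between the pads at (253,245). Next I'll place it in the deep tray and test what the opening fingers do at the walls, stopping on force.

Run:
```python
from h import *
yaw=DEEP[2]+np.pi/2
x,y=loc(DEEP,.0395,0)
move_l([.4434,.0111,.18],.2)
movep([x,y,.18],down(yaw)); st()
move_l([x,y,.075],.15); 
r=move_l([x,y,.057],.04,until_force=6); s=st(r)
f=wframe(); save(f,"w_place1.png")
let_go(); s=st("open")
print(s["wrist_torque"])
f=wframe(); save(f,"w_open1.png")
```

```text
t10.87 pos[0.4967 0.3382 0.1794] F[ 0.9 -0.2 -0.5] gap0.359
True t12.14 pos[0.4971 0.3397 0.0593] F[0.4 0.1 3.3] gap0.357
open t12.60 pos[0.4968 0.3368 0.0577] F[ 2.9 -4.5 -2.8] gap0.774
[-1.28904755 -0.75770176  0.11537621]
```

View pics/w_open1.png

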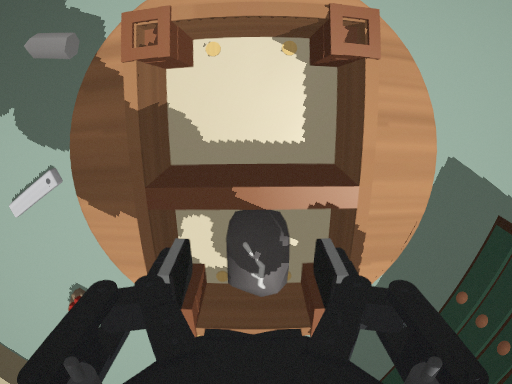

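The ore sits on the floor at (258,250), and the fingers are open to 66 mm against the walls. I'll lift with a force stop.

Run:
```python
from h import *
x,y=loc(DEEP,.0395,0)
for z in (.061,.066,.072,.08,.10):
    r=move_l([x,y,z],.05,until_force=30); st((z,r))
    if r: break
```

```text
(0.061, False) t12.90 pos[0.4967 0.3368 0.0578] F[  7.   -2.6 -17.9] gap0.767
(0.066, False) t13.15 pos[0.4951 0.3362 0.0607] F[  7.8  -2.9 -27.2] gap0.769
(0.072, False) t13.42 pos[0.4929 0.3352 0.0668] F[ -1.2  -6.9 -12.3] gap0.811
(0.08, False) t13.72 pos[0.4977 0.3402 0.0809] F[ 0.6  0.1 -0.4] gap1.000
(0.1, False) t14.28 pos[0.497  0.3396 0.1004] F[ 0.3 -0.2 -0.5] gap1.002
```

The fingers slipped out past the walls with about 27 N of friction. That's fine in the fixed tray but would lift a loose one, so I'll release the later pieces with the tips above the walls. Next is a look at the middle tray.

```bash
cat >> h.py <<'E'
from scipy.optimize import least_squares
def traymodel(H,wall):
    P=[]
    for a in np.linspace(-.08,.08,60): P+=[[a,.052,wall],[a,-.052,wall]]
    for a in np.linspace(-.052,.052,40): P+=[[.08,a,wall],[-.08,a,wall],[.005,a,wall],[-.005,a,wall]]
    for sx in(-1,1):
      for sy in (-1,1):
        for t in np.linspace(-.0055,.0055,8):
          for e in (-.0055,.0055): P+=[[sx*.0695+t,sy*.0415+e,H],[sx*.0695+e,sy*.0415+t,H]]
    return np.array(P)
def overlay(f,P,name,box,sc=3):
    q=wproj(f,P) if f.get("fish") else proj(f,P)
    x0,y0,x1,y1=box
    im=cv2.resize(f["img"][y0:y1,x0:x1,::-1],None,fx=sc,fy=sc,interpolation=cv2.INTER_CUBIC)
    for p in q: cv2.circle(im,(int((p[0]-x0+.5)*sc),int((p[1]-y0+.5)*sc)),0,(0,255,0),-1)
    cv2.imwrite("pics/"+name,im)
SOCK=np.array([[.0695,.0415],[.0695,-.0415],[-.0695,-.0415],[-.0695,.0415]])
def fitsock(f,px,H,z,x0):
    px=np.array(px,float)
    q0=wproj(f,place(np.c_[SOCK,np.full(4,H)],*x0,z)); idx=[np.argmin(np.linalg.norm(px-a,axis=1)) for a in q0]
    assert sorted(idx)==[0,1,2,3]
    r=least_squares(lambda v:(wproj(f,place(np.c_[SOCK,np.full(4,H)],*v,z))-px[idx]).ravel(),x0)
    return r.x,r.fun.reshape(4,2)
E
python3 - <<'E'
from h import *
import pickle
x0=(.6541,-.0046,np.radians(133.4))
movep([.497,.3396,.18],down(DEEP[2]+np.pi/2))
movep([x0[0],x0[1],.20],down(x0[2])); sleep(.3)
f=wframe(); save(f,"w_mid.png"); pickle.dump(f,open("wm.pkl","wb")); st()
s=silhouettes("wrist","middle_tray"); print([(a["score"],a["centre"]) for a in s])
q=wproj(f,place(np.c_[SOCK,np.full(4,.042)],*x0,.01)); print(q.round(1))
overlay(f,place(traymodel(.042,.04),*x0,.01),"midz.png",(110,60,390,280),2.8)
E
```

```text
t16.46 pos[ 0.6541 -0.0039  0.2001] F[ 0.   0.6 -0.1] gap0.998
[(0.96, [252.4, 169.0])]
[[320.7 136.6]
 [315.8 213.8]
 [186.6 213.7]
 [181.6 136.6]]
```

View pics/midz.png

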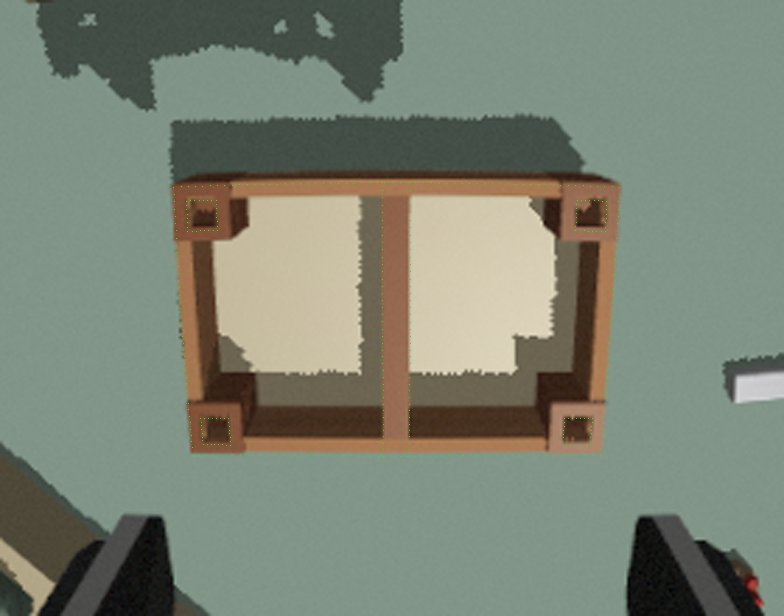

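The middle-tray fit matches the picture to under 1 px. I'll view the deep tray in the same relative pose so the calibration bias cancels.

Run:
```python
from h import *
import pickle
movep([DEEP[0],DEEP[1],.234],down(DEEP[2])); sleep(.3)
f=wframe(); save(f,"w_deep2.png"); pickle.dump(f,open("wd2.pkl","wb")); print(st()["q"])
print(wproj(f,place(np.c_[SOCK,np.full(4,.05)],*DEEP,.036)).round(1))
overlay(f,place(traymodel(.05,.048),*DEEP,.036),"deep2z.png",(110,60,390,280),2.8)
```

```text
t19.04 pos[0.4601 0.3249 0.2339] F[ 0.3 -0.1  0.1] gap1.000
[ 4.83736361e-01  3.49013003e-01 -1.52625236e-01  1.06924999e+00
  7.22367323e-06  1.68072843e+00]
[[323.2 136.4]
 [318.2 213.6]
 [188.9 213.7]
 [184.  136.4]]
```

View pics/deep2z.png

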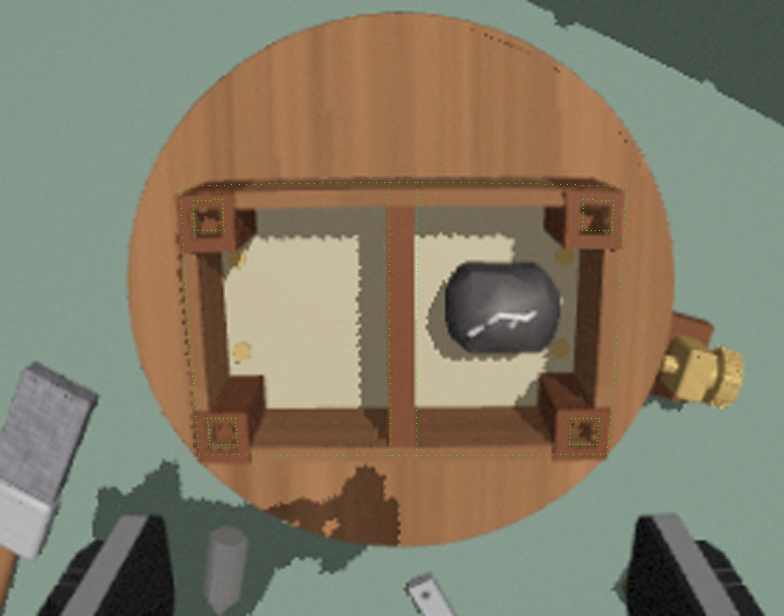

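Run:
```python
from h import *
import pickle
rows=[]
for fn,c in (("wd2.pkl",[[323.2,136.4],[318.2,213.6],[188.9,213.7],[184,136.4]]),("wm.pkl",[[320.7,136.6],[315.8,213.8],[186.6,213.7],[181.6,136.6]])):
    f=pickle.load(open(fn,"rb"))
    t=[]
    for p in [c[3],c[0],c[2],c[1]]:
        x,y=int(p[0])-15,int(p[1])-15
        im=cv2.resize(f["img"][y:y+30,x:x+30,::-1],None,fx=9,fy=9,interpolation=cv2.INTER_NEAREST)
        for k in range(0,30,5): cv2.putText(im,str(x+k),(k*9,8),0,.3,(255,255,255));cv2.putText(im,str(y+k),(0,k*9+8),0,.3,(255,255,255))
        q=((p[0]-x+.5)*9,(p[1]-y+.5)*9); cv2.circle(im,(int(q[0]),int(q[1])),3,(0,255,0),-1); t.append(im)
    rows.append(np.hstack([t[0],t[1]]));rows.append(np.hstack([t[2],t[3]]))
cv2.imwrite("pics/sockd.png",np.vstack(rows[:2]));cv2.imwrite("pics/sockm.png",np.vstack(rows[2:]))
```

```text
(no output)
```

View pics/sockd.png

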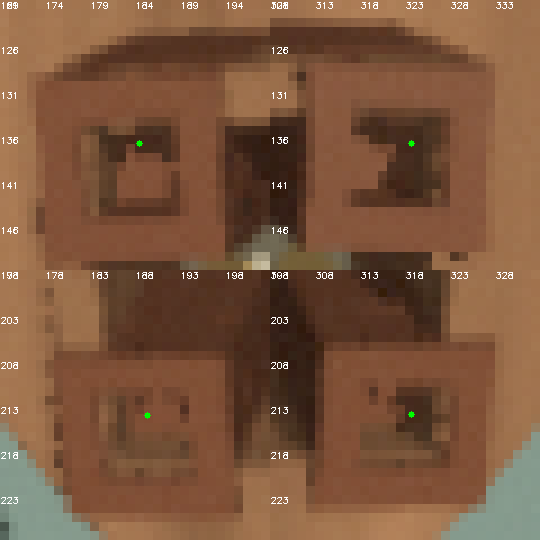

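View pics/sockm.png

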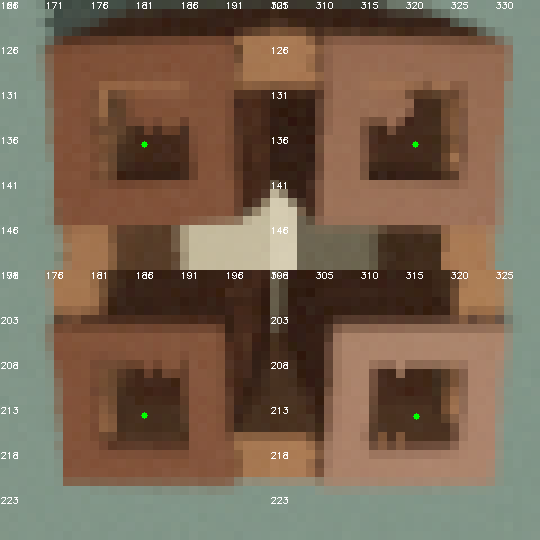

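Run:
```python
from h import *
import pickle
f=pickle.load(open("wd2.pkl","rb"))
px=[(183,139.4),(322,137.9),(189,215.4),(317.4,214.8)]
for H in (.05,.04): 
    v,r=fitsock(f,px,H,.036,DEEP); print("deep",H,v,np.degrees(v[2]),r.round(1).tolist())
f=pickle.load(open("wm.pkl","rb"))
v,r=fitsock(f,[(181.4,135),(320.5,135.1),(186.5,212.4),(315.6,212.6)],.042,.01,(.6541,-.0046,np.radians(133.4))); print("mid",v,np.degrees(v[2]),r.round(1).tolist())
```

```text
deep 0.05 [0.45999385 0.3228246  0.38220407] 21.898680170570756 [[0.0, -0.1], [0.3, 0.1], [-0.3, 0.5], [0.0, -0.4]]
deep 0.04 [0.46090646 0.32050577 0.38218797] 21.897757428571598 [[-2.3, 0.9], [-1.7, -1.3], [1.6, -0.9], [2.3, 0.6]]
mid [ 0.65312073 -0.00576207  2.32804594] 133.3872070135312 [[0.1, 0.0], [0.1, -0.1], [-0.2, -0.0], [-0.0, 0.1]]
```

Run:
```python
from h import *
import pickle
M=(.6531,-.0058,2.3280)
movep([M[0],M[1],.13],down(M[2])); move_l([M[0],M[1],.026],.12); st()
grab(70); sleep(.2); st("grab")
move_l([M[0],M[1],.19],.12); sleep(.2); st("up")
f=wframe(); save(f,"w_held2.png"); pickle.dump(f,open("wh2.pkl","wb"))
s=get_state(); print(np.degrees(2*np.arctan2(s["eef_rot"][1],s["eef_rot"][0])), s["eef_rot"])
```

```text
t22.24 pos[ 0.6539 -0.0058  0.0268] F[ 0.2 -0.4  0.1] gap0.997
grab t23.12 pos[ 0.6532 -0.0058  0.0263] F[-1.5 -0.   3.7] gap0.100
up t24.84 pos[ 0.6528 -0.0058  0.1894] F[ 0.4  0.3 -1.2] gap0.102
-226.61575744550532 [-1.24274704e+00 -2.88453443e+00  3.27887485e-04]
```

View pics/w_held2.png

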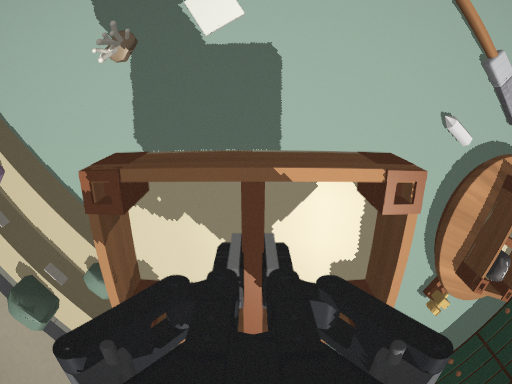

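The tray is held level at the partition, with post tops at (101,193) and (404,193). I'll compute its offset in the gripper.

Run:
```python
from h import *
import pickle
f=pickle.load(open("wh2.pkl","rb"))
t=[]
for x,y in ((85,170),(383,170)):
    im=cv2.resize(f["img"][y:y+50,x:x+45,::-1],None,fx=8,fy=8,interpolation=cv2.INTER_NEAREST)
    for k in range(0,45,5): cv2.putText(im,str(x+k),(k*8,8),0,.3,(255,255,255));cv2.putText(im,str(y+k),(0,k*8+8),0,.3,(255,255,255))
    t.append(im)
cv2.imwrite("pics/heldz.png",np.hstack(t))
T=f["T_tool_cam"]
g=dict(f); g["cam_to_world"]=T
print(wproj(g,np.array([[-.0695,-.0415,-.0257],[.0695,-.0415,-.0257],[-.0695,-.0395,-.0257],[.0715,-.0415,-.0257],[0.,-.052,-.0237]])))
```

```text
[[ 98.81194862 192.06803352]
 [403.88103982 191.8996124 ]
 [ 99.47023286 196.21158419]
 [407.52711857 191.88962727]
 [251.03311703 166.38155156]]
```

View pics/heldz.png

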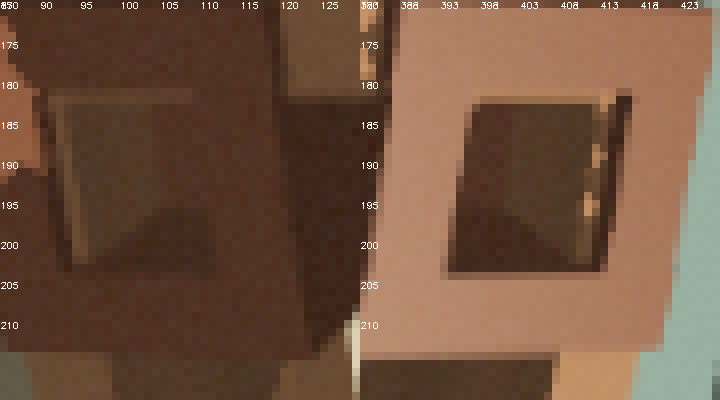

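```bash
python3 - <<'E'
from h import *
import pickle
t=np.array([.4592,.3225]); yaw=.3822
movep([*t,.20],down(yaw)); move_l([*t,.135],.1); sleep(.4)
s=st(); err=t-s["position"][:2]; print(err, 2*np.arctan2(s["eef_rot"][1],s["eef_rot"][0]))
f=wframe(); save(f,"w_pre2.png")
for n in("scene","side"): save(grab_frame(n),f"{n}_pre2.png")
E
python3 -c "
import cv2
a=cv2.imread('pics/scene_pre2.png')[170:330,310:470];b=cv2.imread('pics/side_pre2.png')[50:170,150:310]
import numpy as np
cv2.imwrite('pics/pre2.png',np.hstack([cv2.resize(a,(400,400)),cv2.resize(b,(400,300)).copy().__class__ and cv2.copyMakeBorder(cv2.resize(b,(400,300)),0,100,0,0,0)]))"
```

```text
t28.27 pos[0.4593 0.3226 0.1353] F[ 0.2 -0.7 -1.9] gap0.098
[-1.31510391e-04 -9.37676865e-05] -5.9009482186863
```

View pics/w_pre2.png

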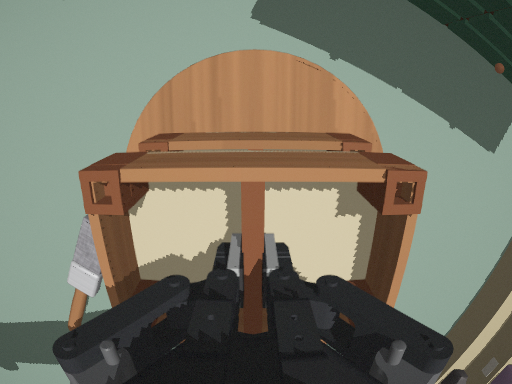

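View pics/pre2.png

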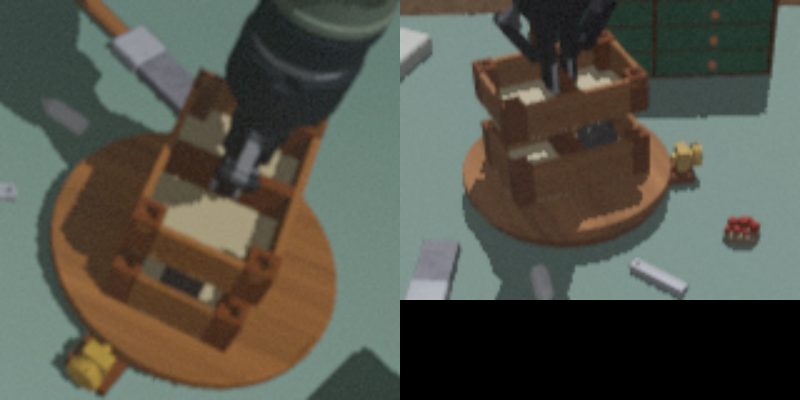

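The held tray sits centred over the deep tray in both views. I'll lower it under a force stop.

Run:
```python
from h import *
t=np.array([.4592,.3225])
move_l([*t,.115],.06); st()
r=move_l([*t,.1010],.02,until_force=10); s=st(r)
print(s["wrist_torque"])
```

```text
t28.90 pos[0.4587 0.3223 0.1143] F[ 0.8 -0.2 -1.1] gap0.097
True t29.55 pos[0.4603 0.323  0.1023] F[ 0.5 -0.4  3.4] gap0.100
[-0.09036418  0.13885786  0.00841646]
```

Run:
```python
from h import *
import pickle
let_go(); st("open")
move_l([.4600,.3228,.20],.2); 
movep([.46,.3228,.276],down(.3822)); sleep(.2)
f=wframe(); save(f,"w_seat2.png"); pickle.dump(f,open("ws2.pkl","wb"))
E3=(.4600,.3228,.3822)
overlay(f,place(traymodel(.042,.04),*E3,.086),"seat2z.png",(110,60,390,280),2.8)
print(wproj(f,place(np.c_[SOCK,np.full(4,.042)],*E3,.086)))
movep([.652,.221,.15],down(np.radians(60))); sleep(.3)
f=wframe(); save(f,"w_van.png"); pickle.dump(f,open("wv.pkl","wb"))
s=silhouettes("wrist","vanadinite"); f["sil"]=s; print([(a["score"],a["centre"],a["mask"].sum()) for a in s],tip_of("wrist","vanadinite"))
m=s[0]["mask"]; print(cv2.minAreaRect(np.argwhere(m)[:,::-1].astype(np.float32)))
pickle.dump(f,open("wv.pkl","wb"))
c=np.array(s[0]["centre"]).astype(int)
im=cv2.resize(f["img"][c[1]-40:c[1]+40,c[0]-50:c[0]+50,::-1],None,fx=6,fy=6,interpolation=cv2.INTER_CUBIC);cv2.imwrite("pics/vanz.png",im)
st()
```

```text
open t30.27 pos[0.46   0.3228 0.1016] F[0.1 0.2 0.5] gap1.005
[[325.53873395 136.85659537]
 [320.32087544 214.5185387 ]
 [190.23162569 214.37938073]
 [185.37338573 136.64444989]]
[(0.82, [252.7, 177.6], np.int64(1199))] [{'centre': [253.6, 176.3], 'score': 0.62}, {'centre': [1.1, 242.2], 'score': 0.48}]
((252.8402557373047, 178.18344116210938), (42.535194396972656, 31.874197006225586), 67.61986541748047)
 t33.00 pos[0.6519 0.2214 0.1505] F[ 0.2 -0.5  0.2] gap0.996
```

View pics/seat2z.png

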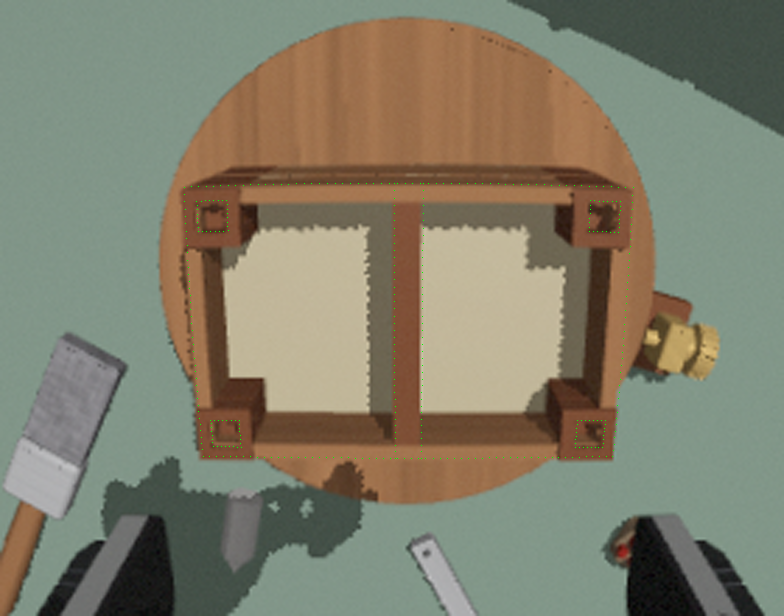

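View pics/vanz.png

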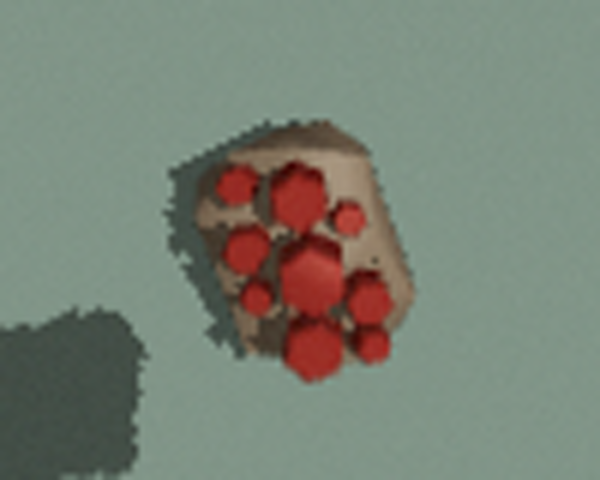

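The middle tray overlay matches at seated height. The vanadinite's long sides lie at about 72° in the image, centred near (252.5,178). Now I'll pick it.

Run:
```python
from h import *
import pickle
f=pickle.load(open("wv.pkl","rb"))
p=wonplane(f,(252.6,178.2),.012)[:2]; print(p)
yaw=np.radians(79)
movep([*p,.10],down(yaw)); move_l([*p,.0075],.1); st()
grab(35); sleep(.2); st("grab")
move_l([*p,.10],.12); sleep(.1); st("up")
f=wframe(); save(f,"w_vheld.png")
move_l([*p,.20],.25)
M2=(.4600,.3228,.3822)
x,y=loc(M2,.0395,0)
movep([x,y,.20],down(M2[2]+np.pi/2)); move_l([x,y,.135],.12); sleep(.2); st("above")
f=wframe(); save(f,"w_vabove.png")
```

```text
[0.65068335 0.22201825]
 t34.48 pos[0.6514 0.2222 0.0083] F[0.  0.4 0.3] gap1.004
grab t35.25 pos[0.651  0.2221 0.008 ] F[-0.7 -0.9  4.9] gap0.331
up t36.27 pos[0.6498 0.2218 0.0986] F[-0.5 -0.3 -1.4] gap0.332
above t38.56 pos[0.4974 0.3378 0.136 ] F[-0.7 -0.6 -2.4] gap0.330
```

View pics/w_vheld.png

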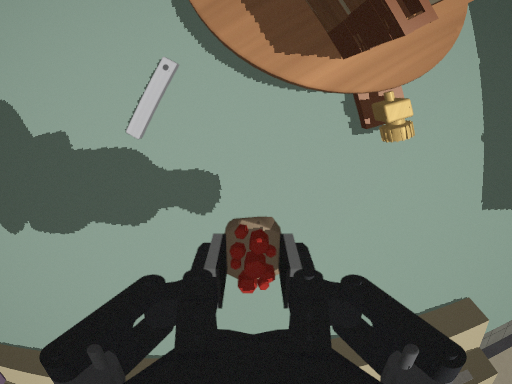

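View pics/w_vabove.png

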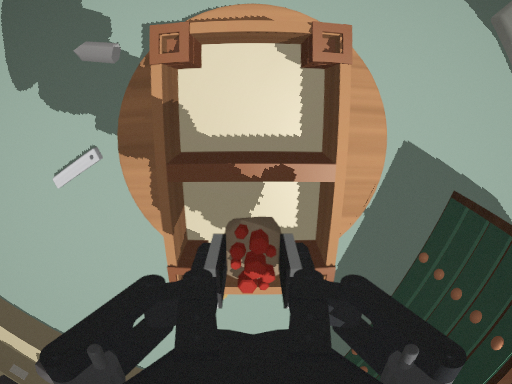

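Run:
```python
from h import *
import pickle
x,y=loc((.4600,.3228,.3822),.0395,0)
move_l([x,y,.119],.05); sleep(.3); st()
let_go(); st("open")
move_l([x,y,.20],.2); sleep(.1)
f=wframe(); save(f,"w_vdrop.png")
st()
```

```text
t39.38 pos[0.4968 0.3376 0.1192] F[-0.2 -0.4 -1. ] gap0.336
open t39.97 pos[0.4966 0.3375 0.119 ] F[ 0.5 -0.1  0.6] gap1.001
 t40.67 pos[0.4956 0.3369 0.198 ] F[ 0.3  0.4 -0.3] gap1.002
```

View pics/w_vdrop.png

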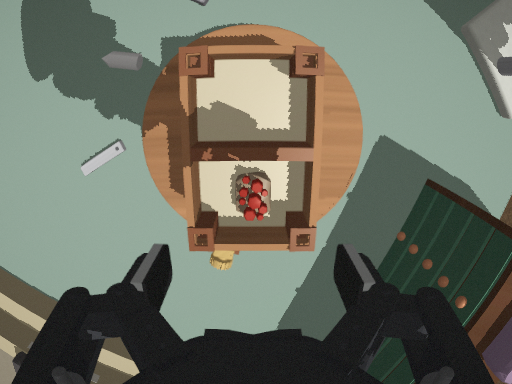

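The vanadinite lies flat with its crystals up at (253,195), released clear of the walls. Next is the shallow tray.

Run:
```python
from h import *
import pickle
x0=(.452,-.3371,np.radians(146.7)-np.pi)
movep([.5,.2,.25],down(.2)); movep([x0[0],x0[1],.182],down(x0[2])); sleep(.3)
f=wframe(); save(f,"w_sh.png"); pickle.dump(f,open("wsh.pkl","wb")); st()
fm=pickle.load(open("ws2.pkl","rb"))
for g,c,nm in ((f,wproj(f,place(np.c_[SOCK,np.full(4,.024)],*x0,.01)),"socks.png"),(fm,wproj(fm,place(np.c_[SOCK,np.full(4,.042)],.46,.3228,.3822,.086)),"sockm2.png")):
    t=[]; c=c[np.argsort(c[:,1])]; c=np.vstack([c[:2][np.argsort(c[:2,0])],c[2:][np.argsort(c[2:,0])]])
    for p in c:
        x,y=int(p[0])-15,int(p[1])-15
        im=cv2.resize(g["img"][y:y+30,x:x+30,::-1],None,fx=9,fy=9,interpolation=cv2.INTER_NEAREST)
        q=((p[0]-x+.5)*9,(p[1]-y+.5)*9); cv2.circle(im,(int(q[0]),int(q[1])),3,(0,255,0),-1); t.append(im); print(nm,x,y,p.round(2))
    cv2.imwrite("pics/"+nm,np.vstack([np.hstack(t[:2]),np.hstack(t[2:])]))
```

```text
t44.34 pos[ 0.4523 -0.3367  0.1821] F[ 0.3 -0.3 -0.2] gap1.002
socks.png 168 121 [183.9  136.02]
socks.png 308 121 [323.03 136.18]
socks.png 173 198 [188.73 213.25]
socks.png 302 198 [317.96 213.36]
sockm2.png 170 121 [185.37 136.64]
sockm2.png 310 121 [325.54 136.86]
sockm2.png 175 199 [190.23 214.38]
sockm2.png 305 199 [320.32 214.52]
```

View pics/socks.png

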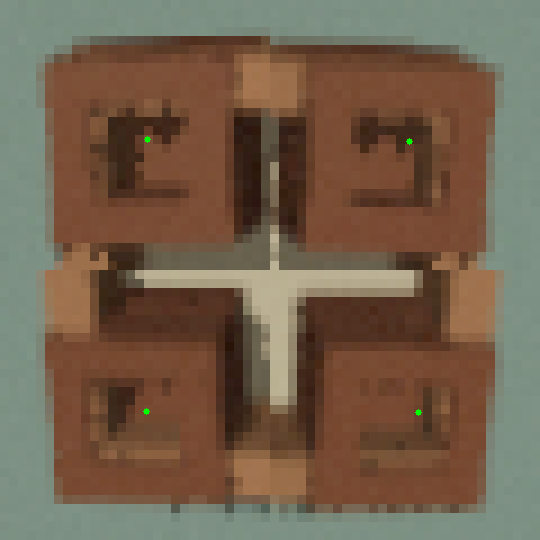

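View pics/sockm2.png

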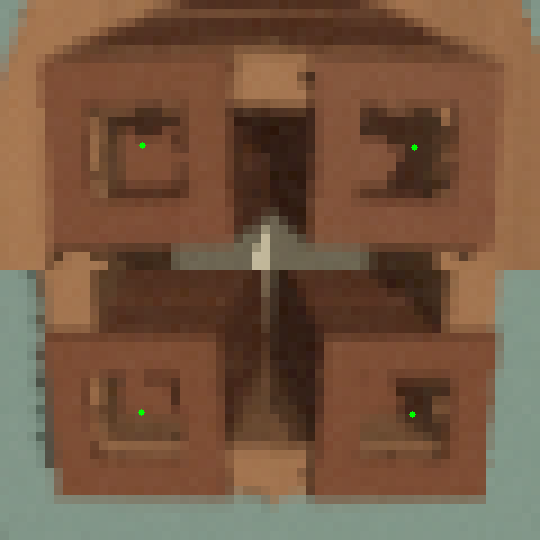

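View pics/w_sh.png

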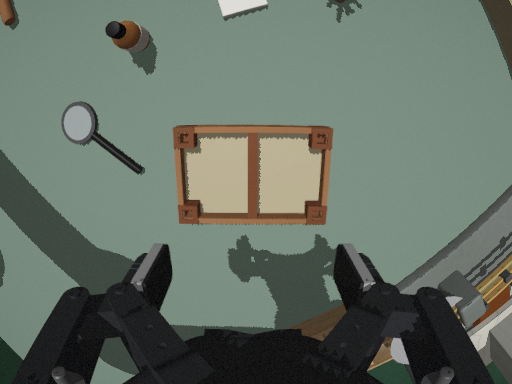

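Run:
```python
from h import *
import pickle
f=pickle.load(open("wsh.pkl","rb"));g=pickle.load(open("ws2.pkl","rb"))
S,r=fitsock(f,[(182.8,137.2),(321.85,137.8),(187.7,214.),(316.4,214.5)],.024,.01,(.452,-.3371,np.radians(146.7)-np.pi)); print("sh",S,r.round(1).tolist())
M,r=fitsock(g,[(184.7,137.3),(324.7,137.4),(189.8,214.6),(319.6,214.6)],.042,.086,(.46,.3228,.3822)); print("mid",M,r.round(1).tolist())
yaw=S[2]
z0=.020
movep([S[0],S[1],.11],down(yaw)); move_l([S[0],S[1],z0],.1); st()
grab(70); sleep(.2); st("grab")
move_l([S[0],S[1],.20],.15); sleep(.2); s=st("up")
f=wframe(); save(f,"w_held3.png"); pickle.dump((f,S,M),open("wh3.pkl","wb"))
t=[]
g=dict(f); g["cam_to_world"]=f["T_tool_cam"]
zt=-(.034-z0)
print(wproj(g,np.array([[-.0695,-.0415,zt],[.0695,-.0415,zt],[-.0695,-.0395,zt],[.0715,-.0415,zt]])))
```

```text
sh [ 0.45020852 -0.33746985 -0.58448401] [[-0.0, -0.2], [0.2, 0.2], [-0.2, 0.1], [0.0, -0.1]]
mid [0.45949867 0.32213834 0.38326592] [[0.1, -0.2], [0.1, 0.2], [-0.1, 0.2], [-0.0, -0.1]]
 t45.78 pos[ 0.4507 -0.3379  0.0207] F[1.3 0.4 0.1] gap0.999
grab t46.67 pos[ 0.4505 -0.3377  0.0203] F[0.3 1.  4.1] gap0.091
up t48.23 pos[ 0.4499 -0.3372  0.1992] F[-0.8 -0.6 -1.2] gap0.093
[[111.80820634 181.45658531]
 [396.14332014 181.49477354]
 [112.33889369 185.36847799]
 [399.60350871 181.53247318]]
```

View pics/w_held3.png

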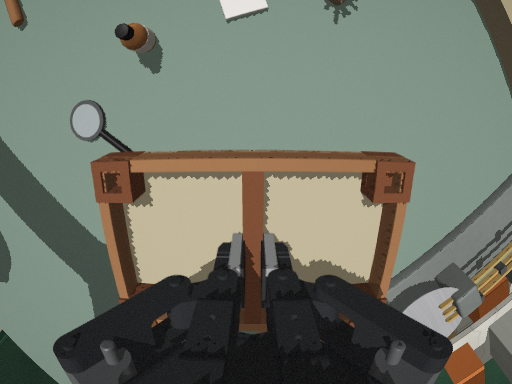

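Run:
```python
from h import *
import pickle
f,S,M=pickle.load(open("wh3.pkl","rb"))
t=[]
for x,y in ((90,155),(372,155)):
    im=cv2.resize(f["img"][y:y+50,x:x+45,::-1],None,fx=8,fy=8,interpolation=cv2.INTER_NEAREST)
    t.append(im)
cv2.imwrite("pics/heldz3.png",np.hstack(t))
```

```text
(no output)
```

View pics/heldz3.png

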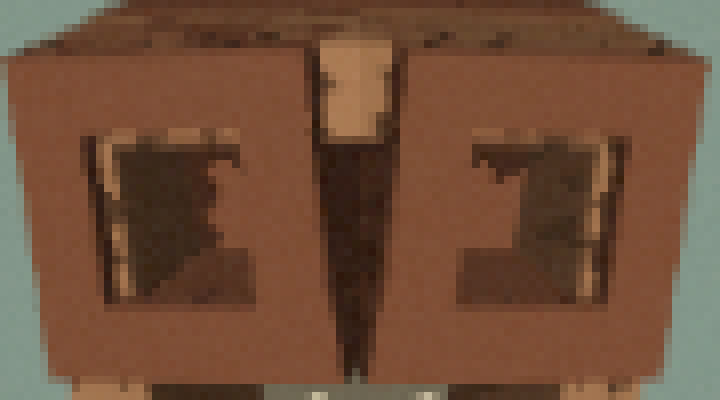

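Run:
```python
import pickle,numpy as np
for n in ("wm","wd2","wh2","ws2","wv","wsh"):
    f=pickle.load(open(n+".pkl","rb")); print(n,f["T_tool_cam"].round(4)[:3].tolist(),f["cx"],f["cy"],f["fx"])
f=pickle.load(open("wh3.pkl","rb"))[0];print(f["T_tool_cam"].round(4)[:3].tolist())
```

```text
wm [[1.0, -0.0006, 0.0008, 0.0005], [0.0003, 0.9507, 0.3101, -0.0805], [-0.001, -0.3101, 0.9507, -0.1428]] 252.4991382591472 190.33335257200673 297.3186396354542
wd2 [[1.0, 0.0, -0.0009, -0.0009], [0.0003, 0.9507, 0.31, -0.0799], [0.0009, -0.31, 0.9507, -0.1428]] 252.4991382591472 190.33335257200673 297.3186396354542
wh2 [[1.0, -0.0006, 0.0008, 0.0005], [0.0003, 0.9507, 0.3101, -0.0805], [-0.001, -0.3101, 0.9507, -0.1428]] 252.4991382591472 190.33335257200673 297.3186396354542
ws2 [[1.0, 0.0, -0.0009, -0.0009], [0.0003, 0.9508, 0.31, -0.0799], [0.0009, -0.31, 0.9508, -0.1427]] 252.4991382591472 190.33335257200673 297.3186396354542
wv [[1.0, -0.0002, -0.0003, -0.0006], [0.0003, 0.9509, 0.3096, -0.0804], [0.0003, -0.3096, 0.9509, -0.1428]] 252.4991382591472 190.33335257200673 297.3186396354542
wsh [[1.0, 0.0001, -0.0011, -0.0007], [0.0003, 0.9504, 0.3109, -0.0791], [0.0011, -0.3109, 0.9504, -0.1428]] 252.4991382591472 190.33335257200673 297.3186396354542
[[1.0, 0.0001, -0.0011, -0.0007], [0.0003, 0.9504, 0.3109, -0.0791], [0.0011, -0.3109, 0.9504, -0.1428]]
```

The reported hand-eye transform changes slightly with arm configuration. I'll convert the held tray's pixels with the transform from the placing configuration so the errors cancel.

Run:
```python
from h import *
import pickle
f,S,M=pickle.load(open("wh3.pkl","rb")); g=pickle.load(open("ws2.pkl","rb"))
zt=-(.034-.0203)
def held(T):
    k=dict(f); k["cam_to_world"]=T
    return np.array([wonplane(k,p,zt)[:2] for p in ((111.2,181.5),(394.,181.5))])
for T in (f["T_tool_cam"],g["T_tool_cam"]):
    h=held(T); print((h*1000).round(2), "mean",(h.mean(0)+[0,.0415])*1000)
h=held(g["T_tool_cam"]).mean(0)+[0,.0415]
c,s=np.cos(M[2]),np.sin(M[2]); Rm=np.array([[c,s],[s,-c]])
t=M[:2]-Rm@h; print("target",t)
movep([t[0],t[1],.26],down(M[2])); move_l([*t,.175],.12); sleep(.4)
st(); fr=wframe(); save(fr,"w_pre3.png"); print(fr["T_tool_cam"].round(4)[:3].tolist())
np.save("t3.npy",t)
a=grab_frame("scene")["img"][170:330,310:470,::-1]; b=grab_frame("side")["img"][30:150,150:310,::-1]
cv2.imwrite('pics/pre3.png',np.hstack([cv2.resize(a,(400,400)),cv2.copyMakeBorder(cv2.resize(b,(400,300)),0,100,0,0,0)]))
```

```text
[[-70.01 -41.39]
 [ 68.44 -41.4 ]] mean [-0.78744465  0.10413107]
[[-70.2  -42.36]
 [ 68.21 -42.35]] mean [-0.99512997 -0.85492633]
target [0.4607413  0.32171757]
 t51.89 pos[0.4609 0.3218 0.1753] F[ 0.2  0.7 -0.5] gap0.093
[[1.0, -0.0, -0.0009, -0.0009], [0.0003, 0.9508, 0.31, -0.0799], [0.0009, -0.31, 0.9508, -0.1428]]
```

View pics/w_pre3.png

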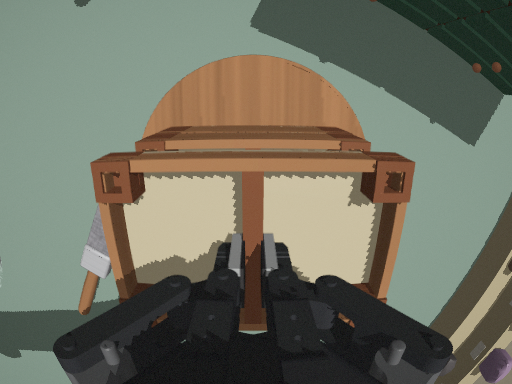

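View pics/pre3.png

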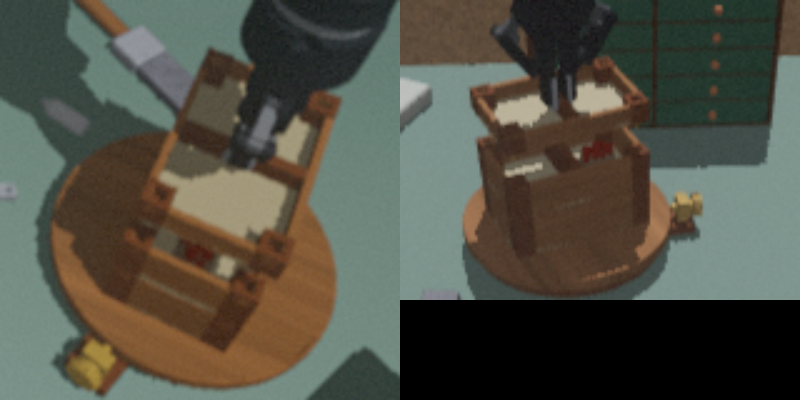

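The shallow tray is centred over the middle one. I'll lower it to the predicted seating height of TCP z ≈ 0.1383.

Run:
```python
from h import *
t=np.load("t3.npy")
move_l([*t,.151],.06); st()
r=move_l([*t,.137],.02,until_force=10); s=st(r)
print(s["wrist_torque"])
```

```text
t52.59 pos[0.4605 0.3216 0.1505] F[ 0.8  0.  -1.2] gap0.093
True t53.22 pos[0.4606 0.3216 0.1383] F[-0.7 -0.2  4.7] gap0.093
[-0.03465644  0.0485377   0.01889587]
```

Run:
```python
from h import *
import pickle
t=np.load("t3.npy")
let_go(); st("open"); move_l([*t,.22],.2)
movep([*t,.30],down(.3833)); sleep(.2)
f=wframe(); pickle.dump(f,open("ws3.pkl","wb")); save(f,"w_seat3.png")
M=(.4595,.3221,.3833)
overlay(f,place(traymodel(.024,.022),*M,.128),"seat3z.png",(110,60,390,280),2.8)
movep([.6,.0,.25],down(1.0))
movep([.648,-.212,.18],down(np.radians(60))); sleep(.3)
f=wframe(); save(f,"w_ara.png")
s=silhouettes("wrist","aragonite"); print([(a["score"],a["centre"],a["mask"].sum()) for a in s],tip_of("wrist","aragonite")[:2])
f["sil"]=s; pickle.dump(f,open("wa.pkl","wb"))
c=np.array(s[0]["centre"]).astype(int)
cv2.imwrite("pics/araz.png",cv2.resize(f["img"][c[1]-45:c[1]+45,c[0]-55:c[0]+55,::-1],None,fx=6,fy=6,interpolation=cv2.INTER_CUBIC)); print(c); st()
```

```text
open t53.95 pos[0.4599 0.3213 0.1374] F[ 0.  -0.1 -0.1] gap1.000
[(0.97, [251.0, 173.5], np.int64(915))] [{'centre': [251.2, 169.8], 'score': 0.92}]
[251 173]
 t57.88 pos[ 0.6481 -0.2115  0.1803] F[ 0.  -0.7 -0.1] gap0.997
```

View pics/seat3z.png

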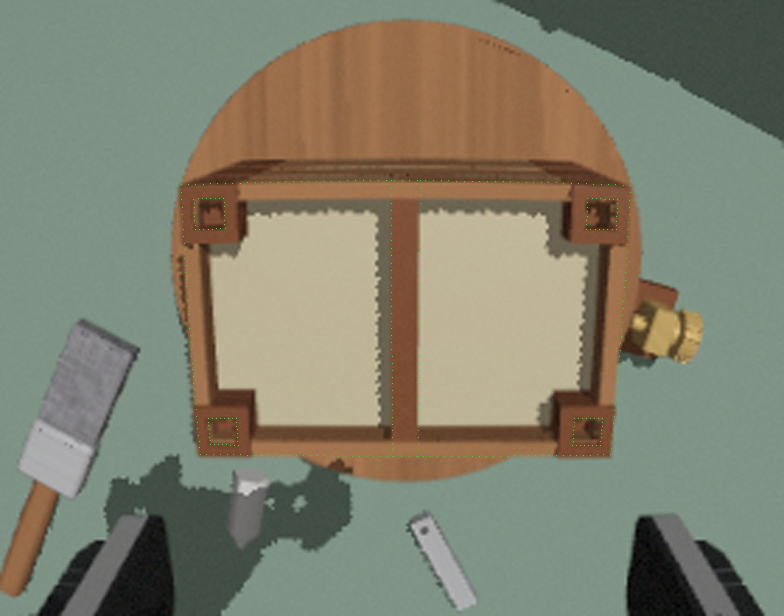

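View pics/araz.png

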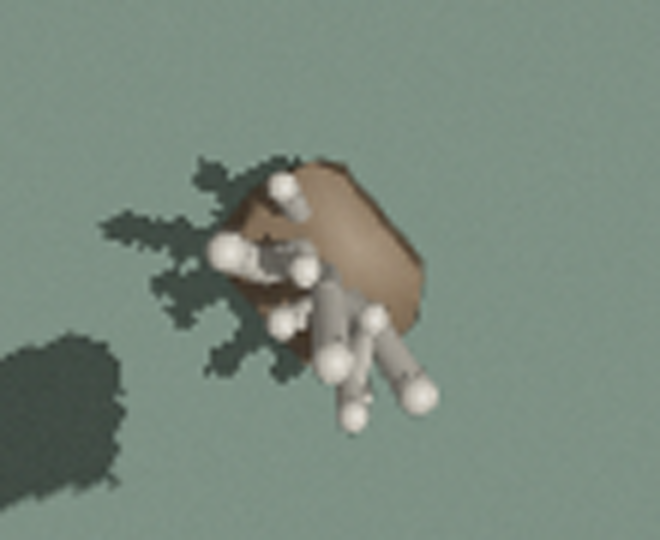

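View pics/w_ara.png

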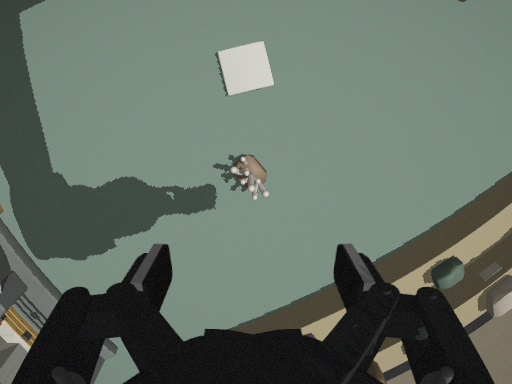

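The shallow tray overlay matches its seated pose. The sprig's foot long sides lie at about 53° in the image. I'll take a closer, aligned look before grasping because it's brittle.

Run:
```python
from h import *
import pickle
f=pickle.load(open("wa.pkl","rb"))
print(wonplane(f,(251.2,169.8),0),wonplane(f,(249.2,171.5),.01))
p=[.650,-.213]
p=(wonplane(f,(251.2,169.8),0)+wonplane(f,(249.2,171.5),.01))[:2]/2
movep([*p,.14],down(np.radians(97))); sleep(.3)
f=wframe(); save(f,"w_ara2.png"); print(tip_of("wrist","aragonite")[:1],p); pickle.dump(f,open("wa2.pkl","wb")); st()
cv2.imwrite("pics/ara2z.png",cv2.resize(f["img"][120:230,190:320,::-1],None,fx=6,fy=6,interpolation=cv2.INTER_CUBIC))
print(wproj(f,np.array([[*p,0],[*p,.018]])))
```

```text
[ 0.64814588 -0.21306672  0.        ] [ 0.64655365 -0.21461144  0.01      ]
[{'centre': [255.1, 179.2], 'score': 0.71}] [ 0.64734977 -0.21383908]
 t58.94 pos[ 0.6475 -0.2139  0.1403] F[-0.9 -0.4 -1.2] gap1.002
[[252.64226573 178.82963664]
 [252.6517903  184.10754715]]
```

View pics/ara2z.png

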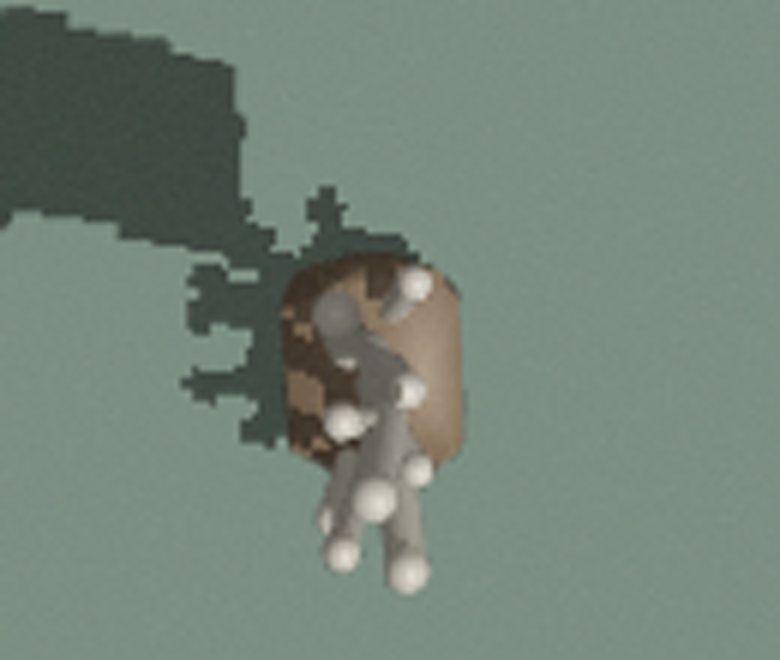

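Run:
```python
from h import *
p=np.array([.6475,-.2146]); yaw=np.radians(97)
move_l([*p,.03],.1); move_l([*p,.0105],.04); sleep(.2); s=st()
e=.0105-s["position"][2]
grab(30); sleep(.3); st("grab")
f=wframe(); save(f,"w_ag.png")
move_l([*p,.05],.04); sleep(.3); s=st("up")
f=wframe(); save(f,"w_ag2.png")
a=grab_frame("side")["img"][200:340,240:400,::-1]; cv2.imwrite("pics/ag_side.png",cv2.resize(a,None,fx=4,fy=4,interpolation=cv2.INTER_CUBIC))
```

```text
t61.02 pos[ 0.6478 -0.2147  0.0108] F[-0.9  0.  -0.6] gap0.999
grab t61.90 pos[ 0.6477 -0.2146  0.0108] F[-0.6  0.1  3.7] gap0.314
up t63.39 pos[ 0.6474 -0.2146  0.0498] F[-1.   0.6 -1.1] gap0.313
```

View pics/w_ag2.png

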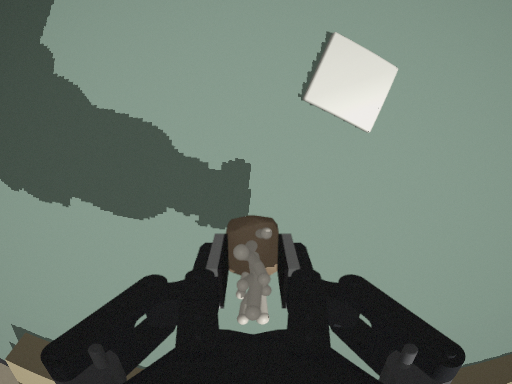

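View pics/ag_side.png

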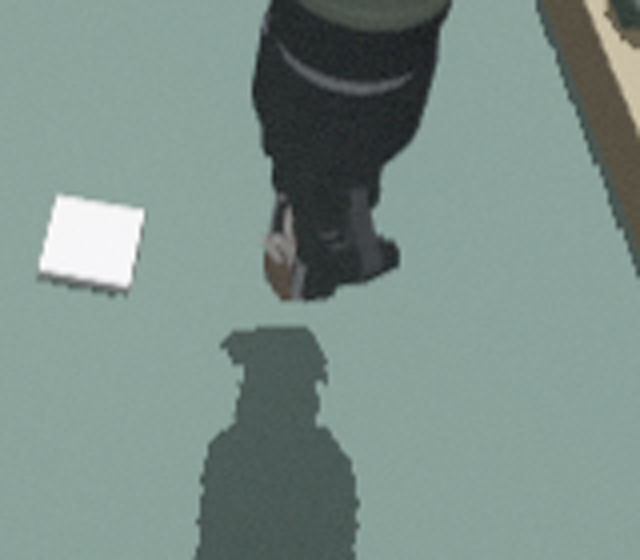

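The sprig is lifted and upright between the pads at (253,245). I'll carry it across and lower it.

Run:
```python
from h import *
t=np.load("t3.npy"); x,y=loc((t[0],t[1],.3833),.0395,0)
move_l([.6475,-.2146,.26],.15)
move_l([x,y,.26],.22,rot=down(.3833+np.pi/2))
move_l([x,y,.175],.1); sleep(.4); s=st("above")
f=wframe(); save(f,"w_aab.png"); print(s["q"][5])
a=grab_frame("scene")["img"][150:300,310:470,::-1]; b=grab_frame("side")["img"][20:140,150:310,::-1]
cv2.imwrite('pics/aab.png',np.hstack([cv2.resize(a,(400,375)),cv2.copyMakeBorder(cv2.resize(b,(400,300)),0,75,0,0,0)]))
```

```text
above t69.19 pos[0.4975 0.3366 0.1753] F[ 0.2  0.4 -1.4] gap0.307
0.08861281864842521
```

View pics/w_aab.png

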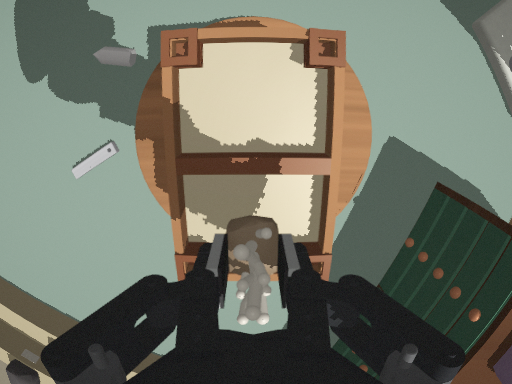

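View pics/aab.png

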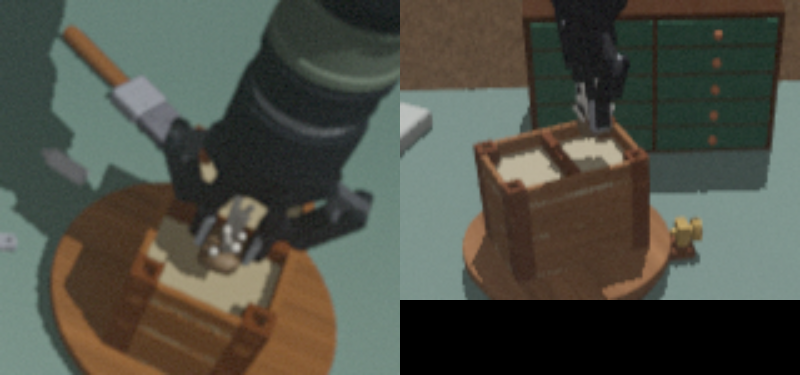

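Run:
```python
from h import *
t=np.load("t3.npy"); x,y=loc((t[0],t[1],.3833),.0395,0)
move_l([x,y,.152],.06); sleep(.2); st()
r=move_l([x,y,.1425],.015,until_force=3); sleep(.1); st(r)
f=wframe(); save(f,"w_atouch.png")
```

```text
t70.08 pos[0.4977 0.3366 0.1524] F[-0.9 -0.5 -0.6] gap0.311
True t70.72 pos[0.4973 0.3365 0.1437] F[-1.1 -0.2  5.2] gap0.312
```

The sprig touched at z 0.1437, as predicted (0.1438), so it's on the floor. I've reached the picture limit, so I'll release and check by numbers.

Run:
```python
from h import *
t=np.load("t3.npy"); x,y=loc((t[0],t[1],.3833),.0395,0)
let_go(); st("open"); sleep(.2); st()
move_l([x,y,.16],.03); st()
move_l([x,y,.25],.1); sleep(.2)
# checks
f=wframe()
for o,z in (("aragonite",.133),("shallow_tray",.128)):
    s=silhouettes("wrist",o); tp=tip_of("wrist",o)
    print(o,[(a["score"],np.round(a["centre"]),int(a["mask"].sum())) for a in s[:2]],[(round(a["score"],2),wonplane(f,a["centre"],z).round(4)) for a in tp[:2]])
    if o=="aragonite" and s: ys,xs=np.where(s[0]["mask"]); print("bbox",xs.min(),xs.max(),ys.min(),ys.max())
# expected bbox of upright sprig
P=np.vstack([boxpts(.038,.028,.018),boxpts(.046,.02,.062,.05)])
q=wproj(f,place(P,x,y,.3833,.133)); print("exp bbox",q.min(0).round(),q.max(0).round())
st()
```

```text
open t71.38 pos[0.4966 0.3361 0.1428] F[-0.1  0.3  0.4] gap1.002
 t71.58 pos[0.4966 0.3361 0.1429] F[ 0.7  1.3 -0.3] gap1.001
 t72.31 pos[0.4973 0.3365 0.16  ] F[ 0.2  0.5 -0.4] gap0.998
aragonite [(0.98, array([252., 194.]), 1533)] [(0.55, array([0.4956, 0.3378, 0.133 ]))]
bbox 236 268 169 231
shallow_tray [(0.81, array([254., 132.]), 21231)] [(0.74, array([0.4594, 0.3206, 0.128 ]))]
exp bbox [235. 167.] [269. 241.]
 t73.81 pos[0.4973 0.3365 0.2499] F[ 0.6  0.7 -0.4] gap0.999
```

Run:
```python
from h import *
import pickle
movep([.45,0,.35],down(.5)); sleep(.3)
fr,out=pickle.load(open("d.pkl","rb"))
X,Y=loc((.4595,.3221,.3833),.0395,0)
P=np.vstack([boxpts(.038,.028,.018),boxpts(.046,.02,.062,.05)])
for n in ("side","scene"):
    f=grab_frame(n); 
    q=proj(f,place(P,X,Y,.3833,.133)); print(n,"exp ara bbox",q.min(0).round(),q.max(0).round())
    s=silhouettes(n,"aragonite")
    for a in s[:1]:
        ys,xs=np.where(a["mask"]); print(a["score"],"bbox",xs.min(),xs.max(),ys.min(),ys.max(),a["mask"].sum())
    print("tip",[(a["score"],onplane(f,a["centre"],.133).round(3)) for a in tip_of(n,"aragonite")[:1]])
    c=proj(f,place(np.c_[SOCK*[.08/.0695,.052/.0415],np.full(4,.024)],.4595,.3221,.3833,.128)); 
    for o in ("shallow_tray",):
        for a in silhouettes(n,o)[:1]:
            h=cv2.approxPolyDP(cv2.convexHull(np.argwhere(a["mask"])[:,::-1].astype(np.int32)),4,True)[:,0]; print(o,a["score"],h.tolist(),"exp top corners",c.round().tolist())
    for o in ("magnet_bar","streak_plate","bottle","quartz"):
        t=tip_of(n,o); print(o,[np.round(a["centre"],1).tolist() for a in t[:2]],"was",[np.round(a["centre"],1).tolist() for a in out[o,n][1][:2]])
    save(f,f"fin_{n}.png")
    # pixel change at bystanders
    d=np.abs(f["img"].astype(int)-fr[n]["img"]).sum(2)
    for o in ("magnet_bar","streak_plate","bottle","quartz"):
        for a in out[o,n][0][-1:]: print("diff",o,np.mean(d[a["mask"]]).round(1))
st()
```

```text
side exp ara bbox [217.  58.] [236.  87.]
0.48 bbox 222 233 68 83 148
tip [(0.6, array([0.488, 0.334, 0.133]))]
shallow_tray 0.65 [[249, 89], [193, 104], [180, 81], [189, 74], [235, 67]] exp top corners [[232.0, 64.0], [249.0, 82.0], [192.0, 97.0], [178.0, 77.0]]
magnet_bar [[252.3, 163.5]] was [[252.6, 166.5]]
streak_plate [[256.9, 259.9]] was [[259.0, 261.8]]
bottle [[207.0, 257.6], [214.2, 85.0]] was [[207.7, 257.9]]
quartz [[207.3, 166.5]] was [[203.5, 165.2]]
diff magnet_bar 10.9
diff streak_plate 11.9
diff bottle 15.4
diff quartz 12.0
scene exp ara bbox [383. 231.] [412. 271.]
0.76 bbox 385 405 238 268 358
tip [(0.82, array([0.502, 0.331, 0.133]))]
shallow_tray 0.87 [[438, 220], [415, 289], [360, 266], [388, 201]] exp top corners [[418.0, 286.0], [362.0, 260.0], [389.0, 200.0], [440.0, 220.0]]
magnet_bar [] was [[299.2, 246.8]]
streak_plate [[223.8, 168.4]] was [[220.5, 168.4]]
bottle [[263.3, 152.8]] was [[384.2, 269.4], [266.5, 151.7]]
quartz [[338.5, 216.0]] was [[337.6, 215.5]]
diff magnet_bar 5.6
diff streak_plate 4.7
diff bottle 10.5
 t76.24 pos[ 0.45 -0.    0.35] F[-0.1  0.2 -0.3] gap1.000
```

```bash
python3 -c "
from cell import *
print(sign_off())"
```

```text
the job is handed in; nothing more can be done
None
```

The stack is built in the order asked and handed in at about 76 s of the 144 s allowed. No verdict came back.

**Stacking:**
- **Silver ore:** it is on the floor of the deep tray. When I let go, the opening fingers pressed on that fixed tray's walls and slid out with up to about 27 N. For the later pieces I released with the fingertips above the walls.
- **Middle tray:** it stopped at the predicted seated height (gripper z 0.1023 m). It slid about 1 mm into place because my aim was slightly off, and the overlay picture afterwards matched the seated pose.
- **Vanadinite:** I let it fall about 22 mm, because the fully opening fingers would otherwise have gripped the loose tray's walls. The picture afterwards shows it lying flat, crystals up.
- **Shallow tray:** it stopped exactly at the predicted height (0.1383 m) with no sideways shift, and the overlay matched.
- **Aragonite:** it stayed upright throughout and was lowered until it touched the floor (0.1437 m measured against 0.1438 m predicted) before release. The fingers opened clear of the walls.

**Last checks:** I had used up the 40 pictures, so these were by numbers only.
- **Sprig:** its outline from the wrist camera matches an upright sprig in the compartment. The side view fits more loosely, with a low score (0.48) and an outline smaller than expected.
- **Bystanders:** the bottle and streak plate came out within about 4 px of their first positions, which is the networks' scatter. The magnet bar was missed in the final scene view. The quartz had no pixel comparison in the scene view, and its side-view position differs by about 4 px. The other pixel comparisons showed little change.

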